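Scoop the grinding ball out of the jar

TASK

Use the blue-handled scoop to fetch the orange ball out of the open glass jar: put the scoop in tilted nose-down, run its lip under the ball, then bring it upright and lift it out level with the ball in it. Stand the scoop upright on the white bench pad with the ball still in its bowl and let go. Do not touch the ball with the fingers.

Things in the scene. Friction and masses are not known exactly. Their poses are not given: they have to be found in the camera images.
- scoop: Loose steel scoop, 140 g, stands upright. Origin under its base; z up, bowl opens to own -x (at start roughly to the robot). Base x -12 to 20, 42 mm wide; in front a ramp climbs 20 deg to the 42 mm lip at x -34.5, z 8 (nose-down 20 deg, the ramp lies flat). Walls 22 high, 38 apart inside. Handle axis x 16: flat stem, then blue grip 22 x 18 mm, z 78 to 140; pinch it along y near z 110.
- jar: Clear glass jar with a grey floor, fixed to the bench, round, open at the top, 140 mm outside diameter, 80 mm high. Origin: centre of its underside. Inner floor flat at z = 4 mm; inside radius 66 mm up to z = 56 mm, then the shoulder draws in to the mouth, inside radius 54 mm, from z = 70 mm to the rim at 80 mm.
- ball: Orange ceramic grinding ball, diameter 20 mm, 30 g, lying on the floor of the jar, 15 to 40 mm from its middle toward the robot (world -x), at most 8 mm to the side; origin at its centre. It rolls when it is pushed; against the wall of the jar it climbs onto the scoop as the lip is run along the floor to the wall. Grip the scoop hard and keep its lip light on the floor: it can pivot in the fingers.
- pad: Flat square bench pad, white with a blue edge, 150 x 150 x 3 mm, fixed to the bench. Origin: centre of its underside, its top at z = 3 mm.
Mind the look-alikes: they are no part of the job. Leave any purple or yellow look-alike of the scoop alone.

How it is judged:
By the outcome, as a careful person would: the job done as asked, in the order asked, and still so for the second after the job is handed in, with the robot touching nothing.
It also fails if it takes over 64 s, if anything falls off the work surface, if the arm or the gripper's body presses on something with over 40 N, if the wrist force passes 120 N, or if a joint passes its speed limit or range.

ROBOT

A 7-joint arm with a two-finger parallel gripper is mounted at the origin on a cart in front of the work surface, level with it; the furniture and walls round the work are solid. World frame = base frame: x ahead of the robot, y to its left, z up, the work surface at z = 0. Lengths are in m, angles in rad, forces in N, time in s.
With the tool pointing down it reaches from about 0.4 to 0.875 m from the base axis. Payload 6.5 kg.
Tool frame: the origin (TCP) lies where the fingers leave the gripper's body, on its centre line; the fingertips stand 73 mm ahead of it and the grasp point (between the pads) lies 54 mm ahead of it (ctrl.tip_reach is the distance from the TCP to the fingertips, in m); z points along the fingers, y is the line along which they close (so a half turn about z gives the same grasp; the last joint's range is limited). The gripper opens to 85 mm and grips with 20 to 120 N. Pads are 22 mm wide; open, the fingers measure 114 mm over their backs; the gripper's body (76 mm by 85 mm) begins 54 mm behind the grasp point. The pads swing forward as they close: fully open they stand 13 mm farther back than shut.
Start: joints at [1.047, 0.536, -0.004, 1.538, 0.003, 1.067, -0.071], TCP at [0.287, -0.583, 0.304] pointing down, gripper open.
Joint ranges: [-2.7, 2.7], [-0.37, 2.16], [-1.27, 1.26], [0.24, 2.4], [-1.31, 4.45], [0.19, 1.91], [-2.76, 2.76]. Speed limits (rad/s): [2.39, 2.39, 3.14, 3.14, 3.14, 3.14, 3.14].

INTERFACE

Orientations are given as a unit quaternion [x, y, z, w].
In Python, from station import sensors, camera, camera_model, ctrl, spotter gives the robot as it stands.
- The arm moves only by the shell command python3 -m inch 'ROWS' [OPENING] [FORCE]. ROWS is JSON, a list of rows, each a list of 4 numbers: the shift along the tool's x, y, z in units of 800 mm (1.0 is 800 mm), then the turn about the tool's z in units of 1.5 rad (1.0 is 1.5 rad). In form: [[dx, dy, dz, roll], ...]. A call has 1 to 10 rows; each row shifts and turns the commanded pose from where the row before left it, along the tool's axes as they then stand; what a row does not reach is not made up. A row lasts 1/8 s, in which the tool goes at most 62.5 mm and 10.7 degrees, less where a joint would pass 70% of its speed; a pose out of reach is approached as far as the arm can. A call with a number of a shift or a turn outside -1 to 1 is refused whole. A call with a gripper value outside its range is refused whole. OPENING is the opening, from -1 (shut) to 1 (fully open), set as the call begins (- or left out, the last holds). The fingers move at their own pace and stop on an object; FORCE is the grip in N (left out, the last holds). Time passes only in rows, so rows that do not move let the fingers close. It gives the time, the measured TCP pose, the force, the opening and the grip force at its end, in the units of the state.
- sensors.get_obs(): the state, without advancing time (a new reading comes with each control period).
- camera(name): name is "scene" or "side" or "wrist"; returns (picture, depth): 384x512x3 uint8, red, green, blue; 384x512 float32, m along the optical axis (not along the pixel's ray), 0 where there is no reading.
- camera_model(name): a dict with "intrinsics" (3x3 intrinsics, pixels), "rvec" (rotation vector, rad) and "tvec" (3), from world to camera coordinates, as OpenCV has them. Camera axes: x right, y down, z forward; pixel columns grow to the right and rows downward; lengths in m; the calibration is good to about 2 mm. A picture is of the moment at which its call begins: read the wrist's pose just before it. camera_model takes no time and is no camera call; for the wrist camera it gives the pose at the moment of the call.
- ctrl.finish_job(): hands the job in; it is judged then, once.
Trained networks look in the newest picture that a camera, given by its name, has taken for a name from the list of things; names that differ only in an ending like _2 or _b are one class to them, and where a whole thing is asked for, a point or a joint stands for the part that bears it (a point fixed in the world has none). Each returns a list of dicts, best first, with "score" (0 to 1); they miss things now and then, are a little off and sometimes report something else, mostly with a low value. They report only what shows in the picture. A call takes as long as a camera call. They do not tell look-alikes from the thing itself.
- spotter.boxes_of(target, camera): "rect" ([left, top, right, bottom] in pixels, round what is visible of it).
The state is a dict: "time": time; "joint_positions": joint angles; "joint_vel": joint speeds; "joint_torque": joint torques, N m; "tool_pos": TCP position; "tcp_rot": TCP orientation; "wrist_force": force on the tool from outside, world axes, zero at the start; "torque": the same for the moment, N m; "gripper_width": finger opening in m; "grasp_force": force on a finger pad.
Only numpy, scipy, OpenCV 4.12 (cv2) and the standard library are available. Lean on these libraries where they do the work, as an engineer would, in place of code of your own. Each camera call takes 0.05 s, during which the arm holds its last target. There are 200 camera calls.

## Working session

There is one attempt and no reset: what is moved stays moved. The work goes in short steps, Python scripts to look and compute and a shell command to move; the robot and the scene stay as the last step left them, time stands still between calls to the robot, and variables do not carry over. Pictures are saved under pics/ and viewed, at most 10 in all, crops included, and the job is handed in when it is done.

```bash
mkdir -p pics; cat > h.py <<'E'
import numpy as np, cv2
from station import sensors, camera, camera_model, ctrl, spotter
def world(cam,u,v,d,m=None):
    m=m or camera_model(cam); K=np.array(m["intrinsics"]); R=cv2.Rodrigues(np.array(m["rvec"],float))[0]
    p=np.linalg.inv(K)@np.array([u,v,1.0])*d
    return R.T@(p-np.array(m["tvec"]).ravel())
def cloud(cam,dep,m=None):
    m=m or camera_model(cam); K=np.array(m["intrinsics"]); R=cv2.Rodrigues(np.array(m["rvec"],float))[0]
    v,u=np.indices(dep.shape); P=np.stack([(u-K[0,2])/K[0,0]*dep,(v-K[1,2])/K[1,1]*dep,dep],-1)
    return (P-np.array(m["tvec"]).ravel())@R
def proj(cam,X,m=None):
    m=m or camera_model(cam)
    return cv2.projectPoints(np.float64([X]),np.array(m["rvec"],float),np.array(m["tvec"],float),np.array(m["intrinsics"],float),None)[0][0,0]
def save(name,im): cv2.imwrite("pics/"+name,im[...,::-1])
E
python3 - <<'E'
from h import *
o=sensors.get_obs(); print(o["time"],o["tool_pos"],o["tcp_rot"])
ims=[]
for c in("scene","side"):
    im,d=camera(c); ims.append(im); P=cloud(c,d)
    for t in("scoop","jar","ball","pad"):
        for r in spotter.boxes_of(t,c)[:4]:
            b=r["rect"]; u,v=int((b[0]+b[2])/2),int((b[1]+b[3])/2)
            print(c,t,round(r["score"],2),np.round(b),P[v,u].round(3) if d[v,u]>0 else None)
cv2.imwrite("pics/a.png",cv2.resize(np.hstack(ims),(800,300),interpolation=cv2.INTER_AREA)[...,::-1])
save("scene.png",ims[0]);save("side.png",ims[1])
E
```

```text
0.0 [ 0.28705256 -0.58262867  0.30300134] [ 9.73911818e-01  2.26925142e-01 -2.45432604e-04 -8.31580940e-04]
scene scoop 0.77 [245. 168. 259. 208.] [ 0.572 -0.055  0.011]
scene scoop 0.58 [293. 146. 310. 178.] [ 0.596 -0.439 -0.005]
scene scoop 0.46 [316. 136. 329. 172.] [ 0.481 -0.415  0.069]
scene jar 0.96 [129. 228. 188. 276.] [0.443 0.47  0.067]
scene pad 0.92 [183. 212. 245. 250.] [0.476 0.244 0.001]
side scoop 0.87 [286. 117. 310. 156.] [ 0.549 -0.421  0.001]
side scoop 0.82 [310. 107. 332. 150.] [ 0.471 -0.425  0.053]
side scoop 0.61 [247. 171. 266. 217.] [ 0.528 -0.04   0.001]
side jar 0.72 [146. 266. 213. 335.] [0.497 0.419 0.006]
side ball 0.56 [186. 231. 264. 289.] [0.467 0.257 0.007]
side pad 0.87 [186. 231. 263. 289.] [0.472 0.253 0.005]
```

View pics/a.png

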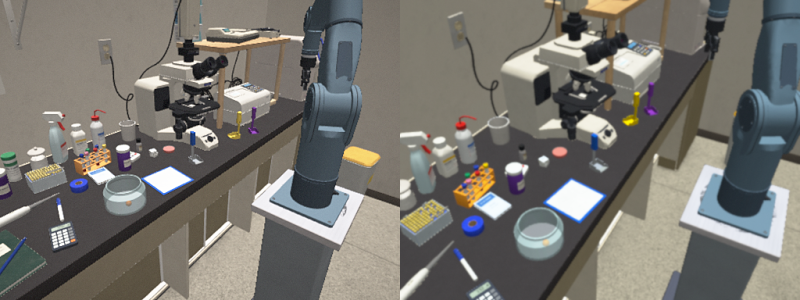

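Candidates for the scoop in the scene picture are blue (252,188), yellow (301,162) and purple (322,154). I choose blue and check it in a crop. The jar is at (158,252) and the pad at (214,231).

```bash
python3 - <<'E'
from h import *
out=[]
for c,b,jb in(("scene",(225,155,275,215),(120,215,195,285)),("side",(230,155,280,225),(140,225,275,340))):
    im,d=camera(c); P=cloud(c,d); ok=d>0
    hsv=cv2.cvtColor(im,cv2.COLOR_RGB2HSV)
    def reg(bb):
        m=np.zeros(d.shape,bool); m[bb[1]:bb[3],bb[0]:bb[2]]=1; return m&ok
    blue=(hsv[...,0]>95)&(hsv[...,0]<125)&(hsv[...,1]>120)
    m=reg(b)&blue; Q=P[m]; print(c,"grip",len(Q),np.median(Q,0).round(4),Q.min(0).round(3),Q.max(0).round(3))
    m=reg(b)&~blue&(P[...,2]>.004)&(P[...,2]<.05); Q=P[m]; print(" bowl",len(Q),Q.mean(0).round(4),Q.min(0).round(3),Q.max(0).round(3))
    w=(hsv[...,1]<40)&(hsv[...,2]>150)&(abs(P[...,2])<.012); pb=(175,205,250,255) if c=="scene" else (180,225,270,295)
    Q=P[reg(pb)&w]; print(" pad",len(Q),cv2.minAreaRect(Q[:,:2].astype(np.float32)*1000))
    m=reg(jb)&(P[...,2]>.06)&(P[...,2]<.1)&(P[...,1]>.25); Q=P[m]; print(" jar rim",len(Q),cv2.minEnclosingCircle(Q[:,:2].astype(np.float32)*1000) if len(Q)>5 else 0)
    o=(hsv[...,0]>4)&(hsv[...,0]<18)&(hsv[...,1]>70); m=reg((jb[0],jb[1],min(jb[2],215),jb[3]))&o; v,u=np.nonzero(m)
    print(" ball",len(u),u.mean() if len(u) else 0,v.mean() if len(u) else 0,np.median(P[m],0) if len(u) else 0)
    out+=[cv2.resize(im[b[1]:b[3],b[0]:b[2]],(400,480)),]
    j=im[jb[1]:jb[3],jb[0]:jb[0]+75]; 
    if c=="side": out.append(cv2.resize(im[255:345,140:225],(0,0),fx=480/90,fy=480/90))
save("b.png",cv2.resize(np.hstack(out),(800,310)))
E
```

```text
scene grip 106 [0.5022 0.0578 0.1131] [ 0.496 -0.152  0.078] [0.731 0.065 0.14 ]
 bowl 616 [ 0.5499 -0.0389  0.0251] [ 0.456 -0.14   0.004] [0.7   0.084 0.05 ]
 pad 1044 ((473.5968322753906, 195.87596130371094), (270.35009765625, 157.64935302734375), 71.95482635498047)
 jar rim 707 ((484.1305847167969, 437.75726318359375), 66.47038269042969)
 ball 41 165.9268292682927 250.9512195121951 [0.42780077 0.46318499 0.04487994]
side grip 161 [0.5055 0.0572 0.1133] [ 0.495 -0.05  -0.002] [0.575 0.064 0.143]
 bowl 914 [ 0.5253 -0.037   0.023 ] [ 0.408 -0.254  0.004] [0.632 0.126 0.05 ]
 pad 2010 ((488.4325256347656, 286.2900390625), (232.2465057373047, 135.52549743652344), 82.01444244384766)
 jar rim 1201 ((549.494140625, 385.359619140625), 149.9436798095703)
 ball 0 0 0 0
```

View pics/b.png

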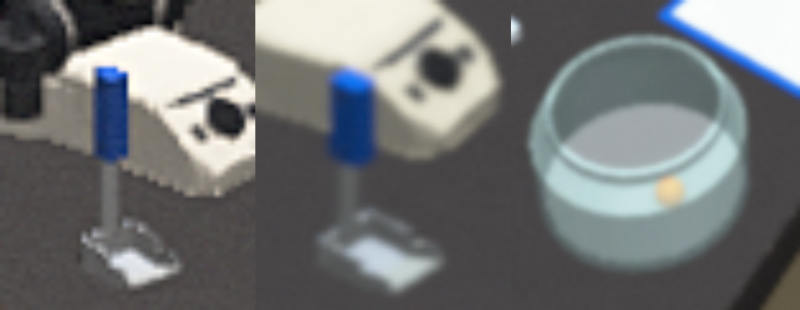

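The crop shows a blue grip on a steel scoop (scene about 252,188), its bowl opening to the robot; the side crop shows the ball through the glass on the robot side of the jar. I'll move above the scoop for a close look.

```bash
python3 -m inch '[[0,0,0,0.102],[0,0,0,0.102],[0,0,0,0.102],[0.017,-0.07,0,0],[0.017,-0.07,0,0],[0.017,-0.07,0,0],[0.017,-0.07,0,0],[0.017,-0.07,0,0],[0.017,-0.07,0,0],[0.017,-0.07,0,0]]' 1 100
python3 -m inch '[[0.012,-0.07,0,0],[0.012,-0.07,0,0],[0.012,-0.07,0,0],[0,-0.06,0,0],[0,0,0,0],[0,0,0,0]]'
python3 - <<'E'
from h import *
m=camera_model("wrist"); R=cv2.Rodrigues(np.array(m["rvec"],float))[0]; print("cam pos",-R.T@np.array(m["tvec"]).ravel(), "fwd",R[2],"right",R[0])
print(sensors.get_obs()["tool_pos"])
im,d=camera("wrist"); save("w1.png",im); np.save("w1.npy",d)
for t in("scoop","jar","ball","pad"):
    for r in spotter.boxes_of(t,"wrist")[:3]: print(t,r)
E
```

```text
time: 1.85
tool_pos: [0.3833, -0.1894, 0.3043]
tcp_rot: [1.0, -0.001, 0.001, 0.0]
wrist_force: [0.7, -0.4, 0.8]
gripper_width: 0.0852
grasp_force: 0.0
time: 2.6
tool_pos: [0.412, 0.0241, 0.3039]
tcp_rot: [1.0, -0.001, -0.0, 0.0]
wrist_force: [0.1, 0.1, 1.0]
gripper_width: 0.0856
grasp_force: 0.0
cam pos [0.48345663 0.02438811 0.37431163] fwd [-2.82595909e-01  4.77528413e-05 -9.59239047e-01] right [-2.47373991e-03 -9.99996710e-01  6.78992473e-04]
[0.41196823 0.02409356 0.30389883]
scoop {'rect': [203.8, 52.2, 250.4, 131.9], 'score': 0.83}
scoop {'rect': [495.5, 65.7, 508.9, 106.3], 'score': 0.63}
pad {'rect': [5.4, 27.8, 141.5, 178.6], 'score': 0.9}
```

View pics/w1.png

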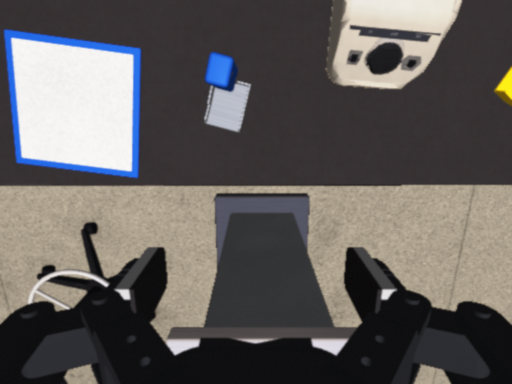

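```bash
python3 - <<'E'
from h import *
im=cv2.imread("pics/w1.png"); d=np.load("w1.npy"); P=cloud("wrist",d); hsv=cv2.cvtColor(im,cv2.COLOR_BGR2HSV)
def reg(b):
    m=np.zeros(d.shape,bool); m[b[1]:b[3],b[0]:b[2]]=1; return m&(d>0)
blue=(hsv[...,0]>95)&(hsv[...,0]<130)&(hsv[...,1]>120)
g=P[reg((195,40,255,135))&blue]; print("grip",len(g),g.min(0),g.max(0))
t=g[g[:,2]>.135]; print("top",len(t),t.mean(0),cv2.minAreaRect((t[:,:2]*1000).astype(np.float32)))
b=reg((195,75,255,140))&~blue&(P[...,2]>.002)&(P[...,2]<.03); q=P[b]; print("bowl",len(q),q.min(0),q.max(0),cv2.minAreaRect((q[:,:2]*1000).astype(np.float32)))
h=reg((195,75,255,140))&~blue&(P[...,2]>.004)&(P[...,2]<.012); 
a=reg((0,20,150,185))&blue; q=P[a]; print("pad",np.median(q[:,2]),cv2.minAreaRect((q[:,:2]*1000).astype(np.float32)))
E
```

```text
grip 979 [ 0.49800849  0.03941746 -0.00226793] [0.54445147 0.08290781 0.14247529]
top 790 [0.51001752 0.04981543 0.13979593] ((510.2333984375, 50.079471588134766), (17.890939712524414, 21.96780014038086), 75.1813735961914)
bowl 1223 [0.44716464 0.02620334 0.00200058] [0.51852756 0.09671859 0.02838963] ((483.6658020019531, 61.222450256347656), (66.73585510253906, 73.33106994628906), 85.98983001708984)
pad 0.003149166277007764 ((483.7213134765625, 238.1585235595703), (154.88525390625, 153.22630310058594), 82.42529296875)
```

Grip centre (0.510, 0.050), scoop x axis yawed about −15°. The wrist picture shows the grip top at (220,70), the bowl down to (223,125) and the pad at (73,104).

```bash
python3 -m inch '[[0,0,0,0.086],[0,0,0,0.086],[0.055,-0.0313,0,0],[0.055,-0.0313,0,0],[0,0,0.04,0],[0,0,0.045,0],[0,0,0,0],[0,0,0,0]]' 1 100
python3 - <<'E'
from h import *
o=sensors.get_obs(); print(o["tool_pos"])
im,d=camera("wrist"); P=cloud("wrist",d); hsv=cv2.cvtColor(im,cv2.COLOR_RGB2HSV); save("w2.png",im)
blue=(hsv[...,0]>95)&(hsv[...,0]<130)&(hsv[...,1]>120)&(d>0)&(P[...,2]>.135)&(np.hypot(P[...,0]-.51,P[...,1]-.05)<.03)
t=P[blue]; print(len(t),t.mean(0) if len(t) else 0,cv2.minAreaRect((t[:,:2]*1000).astype(np.float32)) if len(t) else 0)
E
```

```text
time: 3.85
tool_pos: [0.5105, 0.0504, 0.237]
tcp_rot: [0.992, -0.13, 0.001, -0.0]
wrist_force: [0.5, 0.7, -0.0]
gripper_width: 0.0855
grasp_force: 0.0
[0.51050304 0.05039971 0.23697995]
1006 [0.51210454 0.05052422 0.14020302] ((511.18603515625, 50.75965881347656), (17.897052764892578, 21.36812973022461), 75.57128143310547)
```

```bash
python3 -m inch '[[0.001,0,0.045,0],[0,0,0.046,0],[0,0,0,0]]' 1
python3 -m inch '[[0,0,0,0],[0,0,0,0],[0,0,0,0],[0,0,0,0],[0,0,0,0],[0,0,0,0]]' -1 60
python3 -m inch '[[0,0,-0.06,0],[0,0,-0.065,0],[0,0,0,0],[0,0,0,0]]' -1 120
```

```text
time: 4.28
tool_pos: [0.5099, 0.0502, 0.1625]
tcp_rot: [0.992, -0.129, -0.001, 0.0]
wrist_force: [-0.3, -0.3, 0.3]
gripper_width: 0.0854
grasp_force: 0.0
time: 5.03
tool_pos: [0.5114, 0.0504, 0.1638]
tcp_rot: [0.992, -0.129, 0.001, -0.0]
wrist_force: [0.2, 0.1, 6.6]
gripper_width: 0.0175
grasp_force: 59.3
time: 5.52
tool_pos: [0.51, 0.0502, 0.2623]
tcp_rot: [0.992, -0.129, -0.001, 0.0]
wrist_force: [-0.3, -0.1, -1.3]
gripper_width: 0.0167
grasp_force: 117.3
```

```bash
python3 -m inch '[[0,0,0,-0.086],[0,0,0,-0.086],[-0.015,-0.065,-0.01,0],[-0.015,-0.065,-0.01,0],[-0.015,-0.065,-0.01,0],[-0.015,-0.065,-0.01,0],[-0.015,-0.065,-0.01,0],[0,0,0,0],[0,0,0,0],[0,0,0,0]]'
python3 - <<'E'
from h import *
print(sensors.get_obs()["tool_pos"])
m=camera_model("wrist"); im,d=camera("wrist"); save("w3.png",im); np.save("w3.npy",d)
for t in("jar","ball","scoop"):
    for r in spotter.boxes_of(t,"wrist")[:3]: print(t,r)
im2,d2=camera("side"); save("s3.png",im2)
for r in spotter.boxes_of("ball","side")[:3]: print(r)
E
```

```text
time: 6.78
tool_pos: [0.4513, 0.3086, 0.3019]
tcp_rot: [1.0, -0.002, -0.001, 0.001]
wrist_force: [0.3, -0.9, -1.6]
gripper_width: 0.0165
grasp_force: 117.7
[0.45127359 0.30860982 0.30190572]
jar {'rect': [63.5, 65.8, 210.2, 205.5], 'score': 0.77}
ball {'rect': [134.7, 151.4, 153.5, 170.7], 'score': 0.78}
scoop {'rect': [227.4, 194.7, 284.0, 335.1], 'score': 0.76}
```

View pics/w3.png

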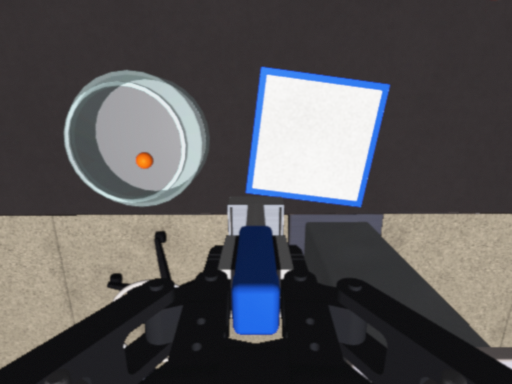

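The picture shows the ball at (144,160) in the jar (box 64–210, 66–205) and the scoop held upright.

```bash
python3 - <<'E'
from h import *
from scipy.optimize import least_squares
im=cv2.imread("pics/w3.png"); d=np.load("w3.npy"); P=cloud("wrist",d); m=camera_model("wrist")
C=world("wrist",0,0,0)
def at(u,v,z):
    r=world("wrist",u,v,1.)-C; return C+r*(z-C[2])/r[2]
print("ball",at(144.1,160.5,.014))
hsv=cv2.cvtColor(im,cv2.COLOR_BGR2HSV); o=(hsv[...,0]<18)&(hsv[...,1]>150)&(hsv[...,2]>120); o[:, :60]=0;o[:,215:]=0;o[:60]=0;o[205:]=0
v,u=np.nonzero(o); print("ball px",len(u),u.mean(),v.mean(),at(u.mean(),v.mean(),.014), "depth", np.median(P[o],0))
q=P[60:210,55:215].reshape(-1,3); q=q[(q[:,2]>.074)&(q[:,2]<.09)]
print(len(q), q.min(0),q.max(0))
f=lambda p: np.hypot(q[:,0]-p[0],q[:,1]-p[1])-p[2]
s=least_squares(f,[.5,.42,.056],loss="soft_l1",f_scale=.002); print("rim fit",s.x,np.abs(s.fun).mean())
zz=P[60:210,55:215,2]; print("floor z",np.median(P[110:140,110:140].reshape(-1,3),0))
# silhouette box from model
def box(c):
    pts=[]
    for r,z in((.07,0.),(.07,.056),(.058,.07),(.058,.08)):
        a=np.linspace(0,2*np.pi,90); pts+=[[c[0]+r*np.cos(t),c[1]+r*np.sin(t),z] for t in a]
    p=cv2.projectPoints(np.array(pts),np.array(m["rvec"],float),np.array(m["tvec"],float),np.array(m["intrinsics"],float),None)[0][:,0]
    return np.r_[p.min(0),p.max(0)]
s=least_squares(lambda c:box(c)-[63.5,65.8,210.2,205.5],[.5,.42],diff_step=1e-3); print("box fit",s.x,s.fun)
E
```

```text
ball [0.46230462 0.44375269 0.014     ]
ball px 203 143.77339901477833 160.0985221674877 [0.46279078 0.4440926  0.014     ] depth [0.46457168 0.44009648 0.02320268]
2197 [0.43079257 0.3772656  0.0740052 ] [0.54643011 0.49325243 0.08404684]
rim fit [0.48903382 0.43443668 0.05547411] 0.0009999854663216572
floor z [0.50458177 0.46523133 0.0062349 ]
box fit [0.49107803 0.43573748] [ 0.36478848  1.22793087 -0.46680791 -1.64160556]
```

```bash
python3 - <<'E'
from h import *
H=np.zeros((11,14))
for c in("scene","side"):
    im,d=camera(c); P=cloud(c,d)[d>0]; 
    for p in P:
        i,j=int((p[0]-.52)//.025),int((p[1]-.30)//.025)
        if 0<=i<11 and 0<=j<14 and p[2]<.3: H[i,j]=max(H[i,j],p[2])
d=np.load("w3.npy")
print("x rows from .52, y cols from .30, mm"); print((H*1000).astype(int))
print(sensors.get_obs()["joint_positions"].round(2) if hasattr(sensors.get_obs()["joint_positions"],"round") else sensors.get_obs()["joint_positions"])
E
```

```text
x rows from .52, y cols from .30, mm
[[  8   0  52  83  83  83  82  82   5   6   5   4  14  15]
 [  6   0   0  46  62  78  65   5   3   4   4   4  14  11]
 [  4   5   3   3   2   3   4   4   4   5   4   4  15  10]
 [  4   5   5   4   7   5   4   5   4   6   5  14  15   4]
 [  4   4  11   5   3   5   4   4   5   4   4  17  13   4]
 [104   4  12  14  14  13  28  28  29   4  10  16   5   4]
 [103   4  13  14  13  14  29  28  29   5  19  19  22  23]
 [101   4  14  14  13  10  28  29  28   4  17  20  19  20]
 [  3  10  14  14  15   3   3  22   4   5   4   4   4   6]
 [ 58  86  89  91  89  87   5  67  71  70  69   4   4   5]
 [ 89  89  91  89  89  88   3  55  67  69  70  56  56   5]]
[-0.37  0.39 -0.4   1.8   0.18  0.99 -2.41]
```

Joint 7 is near its range end (−2.41) in this grasp, so I'll set the scoop down on the pad and regrasp it a half turn round.

```bash
python3 -m inch '[[0.021,0.045,0.02,0],[0.02,0.044,0.04,0],[0,0,0.05,0],[0,0,0.04,0],[0,0,0.01,0],[0,0,0,0],[0,0,0,0]]'
python3 -m inch '[[0,0,0.003,0],[0,0,0.003,0],[0,0,0,0],[0,0,0,0]]' - 40
```

```text
time: 8.05
tool_pos: [0.4845, 0.2399, 0.1765]
tcp_rot: [1.0, -0.001, 0.001, -0.001]
wrist_force: [0.8, 0.0, -1.5]
gripper_width: 0.0166
grasp_force: 117.6
time: 8.55
tool_pos: [0.4837, 0.2393, 0.1703]
tcp_rot: [1.0, -0.001, 0.0, -0.0]
wrist_force: [-0.0, 0.3, -0.6]
gripper_width: 0.0165
grasp_force: 117.7
```

```bash
python3 -m inch '[[0,0,0.003,0],[0,0,0.002,0],[0,0,0,0],[0,0,0,0]]' -1 40
```

```text
time: 9.05
tool_pos: [0.4839, 0.2393, 0.167]
tcp_rot: [1.0, -0.001, 0.0, 0.0]
wrist_force: [-1.6, -0.9, 7.4]
gripper_width: 0.0168
grasp_force: 119.4
```

```bash
python3 -m inch '[[0,0,0,0],[0,0,0,0],[0,0,0,0],[0,0,-0.02,0],[0,0,-0.03,0],[0,0,-0.05,0],[0,0,0,-0.123],[0,0,0,-0.123],[0,0,0,-0.123],[0,0,0,-0.123]]' 0.6 40
python3 -m inch '[[0,0,0,-0.123],[0,0,0,-0.123],[0,0,0,-0.123],[0,0,0,-0.123],[0,0,0,-0.123],[0,0,0,-0.123],[0,0,0,-0.123],[0,0,0,-0.123],[0,0,0,-0.123],[0,0,0,-0.123]]'
python3 -m inch '[[0,0,0,-0.123],[0,0,0,-0.123],[0,0,0,-0.123],[0,0,0,0],[0,0,0,0]]'
python3 - <<'E'
from h import *
o=sensors.get_obs(); print(o["tool_pos"],o["joint_positions"])
from scipy.spatial.transform import Rotation as R
print(R.from_quat(o["tcp_rot"]).as_matrix().round(3))
im,d=camera("wrist"); P=cloud("wrist",d); hsv=cv2.cvtColor(im,cv2.COLOR_RGB2HSV); save("w4.png",im)
blue=(hsv[...,0]>95)&(hsv[...,0]<130)&(hsv[...,1]>120)&(d>0)&(P[...,2]>.137)&(np.hypot(P[...,0]-.484,P[...,1]-.239)<.04)
t=P[blue]; print(len(t),t.mean(0) if len(t) else 0,cv2.minAreaRect((t[:,:2]*1000).astype(np.float32)) if len(t) else 0)
E
```

```text
time: 10.3
tool_pos: [0.4839, 0.2393, 0.2474]
tcp_rot: [0.932, 0.363, 0.001, 0.0]
wrist_force: [-0.0, -0.4, 0.5]
gripper_width: 0.0685
grasp_force: 0.0
time: 11.55
tool_pos: [0.484, 0.239, 0.2473]
tcp_rot: [0.274, 0.962, -0.0, 0.001]
wrist_force: [0.2, -0.2, -0.4]
gripper_width: 0.068
grasp_force: 0.0
time: 12.18
tool_pos: [0.4838, 0.2391, 0.2467]
tcp_rot: [0.005, 1.0, -0.0, 0.0]
wrist_force: [-0.2, 0.9, 0.8]
gripper_width: 0.0683
grasp_force: 0.0
[0.48384952 0.23914707 0.24668591] [ 0.22973876  0.67528024 -1.07011888  1.8396903   0.6845816   1.05110971
  0.44607602]
[[-1.     0.01   0.001]
 [ 0.01   1.    -0.   ]
 [-0.001 -0.    -1.   ]]
898 [0.48125643 0.23961409 0.14316499] ((482.06072998046875, 254.41220092773438), (21.283437728881836, 47.03385543823242), 0.009123655967414379)
```

View pics/w4.png

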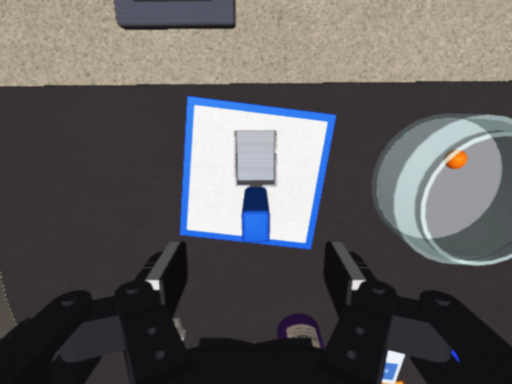

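The scoop stands upright on the pad (grip at 256,215), its nose to the robot, and the ball is visible in the jar at (456,159). Regrasping with a moderate force so that it can be pivoted.

```bash
python3 -m inch '[[0.002,0,0.04,0],[0,0,0.04,0],[0,0,0.019,0],[0,0,0,0]]'
python3 -m inch '[[0,0,0,0],[0,0,0,0],[0,0,0,0],[0,0,0,0],[0,0,-0.03,0],[0,0,-0.07,0],[0,0,-0.05,0],[0,0,0,0],[0,0,0,0]]' -1 40
```

```text
time: 12.72
tool_pos: [0.4818, 0.2392, 0.1667]
tcp_rot: [0.003, 1.0, -0.0, -0.001]
wrist_force: [-0.1, -0.2, 0.0]
gripper_width: 0.0684
grasp_force: 0.0
time: 13.85
tool_pos: [0.4817, 0.2386, 0.2861]
tcp_rot: [0.003, 1.0, -0.001, -0.0]
wrist_force: [-0.1, -0.0, -2.1]
gripper_width: 0.0177
grasp_force: 39.5
```

```bash
python3 -m inch '[[-0.06,0,0,0],[-0.06,0.06,0,0],[-0.055,0.06,0,0],[0,0.062,0,0],[0,0.062,0,0],[0,0,0.04,0],[0,0,0.04,0],[0,0,0.028,0],[0,0,0,0],[0,0,0,0]]'
```

```text
time: 15.1
tool_pos: [0.618, 0.4282, 0.2017]
tcp_rot: [0.003, 1.0, 0.001, 0.0]
wrist_force: [-0.1, -0.4, -0.7]
gripper_width: 0.0177
grasp_force: 40.2
```

```bash
python3 -m inch '[[0.006,0.008,0,0],[0.006,0,0,0],[0.006,0,0,0],[0.006,0,0,0],[0.006,0,0,0],[0,0,0,0],[0,0,0,0]]'
python3 -m inch '[[0.006,0,0,0],[0.006,0,0,0],[0.006,0,0,0],[0.006,0,0,0],[0,0,0,0],[0,0,0,0]]'
python3 - <<'E'
from h import *
im,d=camera("side"); im2,d2=camera("wrist")
save("t1.png",np.hstack([cv2.resize(im[190:340,130:290],(400,375)),cv2.resize(im2,(400,375))]))
E
```

```text
time: 15.98
tool_pos: [0.5939, 0.4342, 0.2006]
tcp_rot: [0.003, 1.0, -0.0, 0.0]
wrist_force: [4.0, 0.5, 0.3]
gripper_width: 0.0174
grasp_force: 40.8
time: 16.73
tool_pos: [0.5738, 0.4346, 0.2003]
tcp_rot: [0.003, 1.0, -0.0, -0.001]
wrist_force: [1.6, -0.0, -0.9]
gripper_width: 0.0176
grasp_force: 40.5
```

View pics/t1.png

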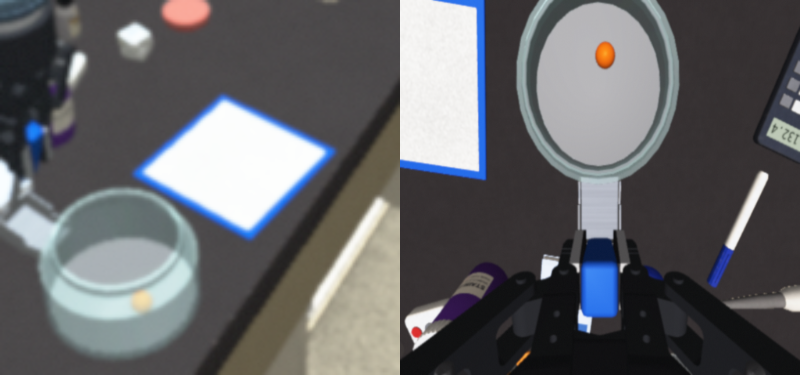

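It pivots at about 4 N: the side view shows the lip on the jar wall with the handle leaning, and the wrist view shows the bowl at (600,205) and the ball at (605,55).

```bash
cat > tilt.py <<'E'
from h import *
def tilt():
    "tilt from wrist view: lateral strip of the scoop, in tool x - world z"
    o=sensors.get_obs(); im,d=camera("wrist"); P=cloud("wrist",d); hsv=cv2.cvtColor(im,cv2.COLOR_RGB2HSV)
    from scipy.spatial.transform import Rotation as R
    M=R.from_quat(o["tcp_rot"]).as_matrix(); Q=(P-np.array(o["tool_pos"]))@M  # tool coords
    blue=(hsv[...,0]>95)&(hsv[...,0]<130)&(hsv[...,1]>120)
    s=(d>0)&(np.abs(Q[...,1])<.012)&(Q[...,2]>.0)&(np.abs(Q[...,0])<.08)
    return o,im,d,P,Q,blue,s
E
python3 - <<'E'
from tilt import *
from scipy.optimize import least_squares
o,im,d,P,Q,blue,s=tilt(); print(o["tool_pos"])
g=s&~blue&(Q[...,2]>.12); X=np.c_[Q[g][:,0],Q[g][:,2]]
for lo in np.arange(-.03,.05,.005):
    k=(X[:,0]>=lo)&(X[:,0]<lo+.005)
    if k.sum()>4: print(round(lo*1000),k.sum(),(np.median(X[k,1])*1000).round(1))
b=s&blue; X=np.c_[Q[b][:,0],Q[b][:,2]]*1000; print("blue",len(X),X.min(0),X.max(0))
for lo in np.arange(-20,30,3):
    k=(X[:,0]>=lo)&(X[:,0]<lo+3)
    if k.sum()>4: print("b",lo,k.sum(),np.percentile(X[k,1],[10,50]).round(1))
q=P.reshape(-1,3); q=q[(q[:,2]>.074)&(q[:,2]<.084)&(np.hypot(q[:,0]-.489,q[:,1]-.4345)<.065)]
f=lambda p: np.hypot(q[:,0]-p[0],q[:,1]-p[1])-p[2]
print("rim",least_squares(f,[.49,.434,.056],loss="soft_l1",f_scale=.002).x)
hsv=cv2.cvtColor(im,cv2.COLOR_RGB2HSV); m=(hsv[...,0]<18)&(hsv[...,1]>150)&(hsv[...,2]>120)&(np.hypot(P[...,0]-.47,P[...,1]-.434)<.05)
v,u=np.nonzero(m); C=world("wrist",0,0,0); r=world("wrist",u.mean(),v.mean(),1.)-C; print("ball",C+r*(.014-C[2])/r[2])
E
```

```text
[0.57390777 0.43465654 0.2003056 ]
-30 180 159.7
-25 181 161.2
-20 187 162.6
-15 182 164.3
-10 173 165.5
-5 169 165.4
0 164 165.2
5 165 164.7
10 28 164.6
15 169 142.1
20 320 139.9
25 218 195.0
30 312 194.5
35 144 195.8
40 153 195.6
45 163 195.7
blue 3577 [-11.33262304  18.83915626] [15.75475655 82.65635083]
b -8 17 [19.9 24. ]
b -5 268 [22.5 23.2]
b -2 439 [22.7 23.7]
b 1 518 [23.6 24.8]
b 4 540 [24.5 25.7]
b 7 593 [25.3 26.7]
b 10 637 [26.4 27.8]
b 13 562 [27.6 29.5]
rim [0.48883592 0.43399341 0.05504604]
ball [0.46264958 0.44103634 0.014     ]
```

```bash
python3 -m inch '[[0.004,0,0,0],[0.004,0,0,0],[0,0,0,0],[0,0,0,0]]'
python3 -m inch '[[-0.01,0,0,0],[-0.01,0,0,0],[0,0,0,0],[0,0,0,0],[0,0,0,0]]' -1 120
python3 - <<'E'
from tilt import *
o,im,d,P,Q,blue,s=tilt(); print(o["tool_pos"])
g=s&~blue&(Q[...,2]>.12)
for a,b in((-.035,-.016),(-.006,.012)):
    k=g&(Q[...,0]>a)&(Q[...,0]<b)&(Q[...,2]>.15)&(Q[...,2]<.18); p=np.polyfit(Q[k][:,0],Q[k][:,2],1); print(np.degrees(np.arctan(p[0])), p[1])
k=s&blue&(Q[...,0]>-.004)&(Q[...,0]<.014)&(Q[...,2]<.035); p=np.polyfit(Q[k][:,0],Q[k][:,2],1); print("top",np.degrees(np.arctan(p[0])))
E
```

```text
time: 17.38
tool_pos: [0.5681, 0.4346, 0.2008]
tcp_rot: [0.003, 1.0, 0.0, 0.0]
wrist_force: [3.8, -0.3, -0.2]
gripper_width: 0.0175
grasp_force: 40.5
time: 18.0
tool_pos: [0.5837, 0.4347, 0.2006]
tcp_rot: [0.003, 1.0, -0.0, -0.0]
wrist_force: [1.3, -0.3, -0.9]
gripper_width: 0.017
grasp_force: 117.0
[0.58369429 0.43466742 0.20062261]
18.859749116269022 0.16963112953470538
-0.3887923255192025 0.1652301217829655
top 17.8860584189547
```

```bash
python3 -m inch '[[0,0,-0.05,0],[0,0,-0.05,0],[0.038,0,0,0],[0.039,-0.001,0,0],[0.0385,0,0,0],[0,0,0,0.0875],[0,0,0,0.0875],[0,0,0,0],[0,0,0,0]]'
python3 - <<'E'
from tilt import *
from scipy.optimize import least_squares
from scipy.spatial.transform import Rotation as R
o,im,d,P,Q,blue,s=tilt(); T=np.array(o["tool_pos"]);print(T); M=R.from_quat(o["tcp_rot"]).as_matrix(); print(M[:,0])
hsv=cv2.cvtColor(im,cv2.COLOR_RGB2HSV); m=(hsv[...,0]<18)&(hsv[...,1]>150)&(hsv[...,2]>120)&(np.hypot(P[...,0]-.46,P[...,1]-.434)<.05)&(P[...,2]<.05)
v,u=np.nonzero(m); C=world("wrist",0,0,0); r=world("wrist",u.mean(),v.mean(),1.)-C; b=C+r*(.014-C[2])/r[2]; print("ball",len(u),b,"tool",(b-T)@M)
g=s&~blue&(Q[...,2]>.15)&(Q[...,2]<.18)
k=g&(Q[...,0]>-.006)&(Q[...,0]<.012); p=np.polyfit(Q[k][:,0],Q[k][:,2],1); print("ramp",np.degrees(np.arctan(p[0])), p[1],Q[g][:,0].min(),Q[g][:,0].max())
f=s&(Q[...,2]>.2)&(np.hypot(P[...,0]-.489,P[...,1]-.434)<.05)&(P[...,2]<.03); print("floor z",np.median(P[f][:,2]) if f.any() else 0)
print("jar centre tool",(np.array([.4889,.4342,0])-T)@M)
save("w5.png",im)
E
```

```text
time: 19.18
tool_pos: [0.4916, 0.4343, 0.2807]
tcp_rot: [0.133, 0.991, -0.0, 0.0]
wrist_force: [-0.5, 0.3, -0.7]
gripper_width: 0.0163
grasp_force: 117.3
[0.49164377 0.43430579 0.28069614]
[-9.64785740e-01  2.63037024e-01 -3.08624346e-05]
ball 221 [0.4628991 0.4409133 0.014    ] tool [ 0.0294787  -0.00116488  0.26669532]
ramp 0.2212275965326891 0.16519287178161376 -0.03814865112619094 0.011721667052300494
floor z 0.004911258490977288
jar centre tool [ 0.00262799 -0.00080147  0.28069612]
```

View pics/w5.png

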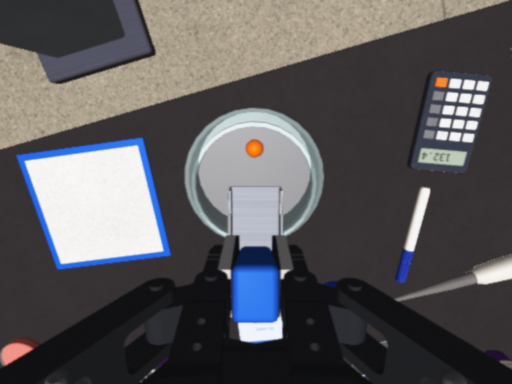

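Aligned: the ball at (254,148) is dead ahead of the lip at (256,188), inside the jar mouth. Going down now.

```bash
python3 -m inch '[[0,0,0.03,0],[0,0,0.03,0],[0,0,0.03,0],[0,0,0.025,0],[0,0,0.013,0],[0,0,0,0],[0,0,0,0]]'
python3 -m inch '[[0,0,0.003,0],[0,0,0.001,0],[0,0,0,0],[0,0,0,0]]'
```

```text
time: 20.1
tool_pos: [0.492, 0.4348, 0.1792]
tcp_rot: [0.134, 0.991, 0.001, 0.0]
wrist_force: [0.4, -0.5, -1.6]
gripper_width: 0.0164
grasp_force: 117.3
time: 20.6
tool_pos: [0.4918, 0.4343, 0.1752]
tcp_rot: [0.134, 0.991, 0.0, 0.0]
wrist_force: [-0.0, 0.2, -1.9]
gripper_width: 0.0167
grasp_force: 117.3
```

```bash
python3 -m inch '[[0,0,0.0025,0],[0,0,0,0],[0,0,0,0]]'
python3 -m inch '[[0,0,0.0015,0],[0,0,0,0],[0,0,0,0]]'
python3 -m inch '[[0,0,0.001,0],[0,0,0,0],[0,0,0,0]]'
```

```text
time: 20.98
tool_pos: [0.4917, 0.4343, 0.173]
tcp_rot: [0.134, 0.991, -0.0, -0.0]
wrist_force: [-0.1, 0.1, -2.0]
gripper_width: 0.0164
grasp_force: 117.3
time: 21.35
tool_pos: [0.4917, 0.4343, 0.1719]
tcp_rot: [0.134, 0.991, -0.0, -0.0]
wrist_force: [1.5, -0.1, -0.5]
gripper_width: 0.0165
grasp_force: 117.3
time: 21.72
tool_pos: [0.4918, 0.4344, 0.1713]
tcp_rot: [0.134, 0.991, 0.0, 0.0]
wrist_force: [-0.1, -0.7, 0.5]
gripper_width: 0.0168
grasp_force: 117.9
```

```bash
python3 -m inch '[[0.004,0,0,0],[0.004,0,0,0],[0.004,0,0,0],[0.004,0,0,0],[0.004,0,0,0],[0.004,0,0,0],[0.004,0,0,0],[0.004,0,0,0]]'
python3 -m inch '[[0.004,0,0,0],[0.004,0,0,0],[0.004,0,0,0],[0.004,0,0,0],[0.004,0,0,0],[0.004,0,0,0],[0,0,0,0]]'
python3 - <<'E'
from tilt import *
o,im,d,P,Q,blue,s=tilt(); T=np.array(o["tool_pos"]);print(T)
hsv=cv2.cvtColor(im,cv2.COLOR_RGB2HSV); m=(hsv[...,0]<18)&(hsv[...,1]>150)&(hsv[...,2]>120)&(P[...,2]<.06)&(np.abs(Q[...,1])<.05)&(np.abs(Q[...,0])<.08)
print("ball tool",m.sum(),np.median(Q[m],0),np.median(P[m],0)); 
g=s&~blue&(Q[...,2]>.15)&(Q[...,2]<.18); print("lip",Q[g][:,0].max())
save("w6.png",im[80:300,130:400])
E
```

```text
time: 22.72
tool_pos: [0.467, 0.4412, 0.1712]
tcp_rot: [0.134, 0.991, 0.0, 0.0]
wrist_force: [2.2, -1.2, 2.7]
gripper_width: 0.0166
grasp_force: 117.8
time: 23.6
tool_pos: [0.4482, 0.4463, 0.1712]
tcp_rot: [0.134, 0.991, 0.0, -0.0]
wrist_force: [3.2, -0.9, 4.8]
gripper_width: 0.0164
grasp_force: 117.9
[0.44824385 0.44634614 0.17118173]
ball tool 0 [nan nan nan] [nan nan nan]
lip 0.06534585651576312
  return _methods._mean(a, axis=axis, dtype=dtype,
  ret = um.true_divide(
```

View pics/w6.png

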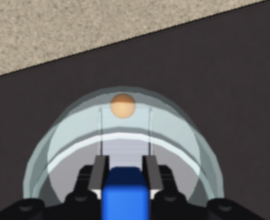

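The crop shows the ball at (122,105) through the glass, dead centre between the scoop walls, against the jar wall. I'll push on gently.

```bash
python3 -m inch '[[0,0,-0.0004,0],[0.003,0,0,0],[0.003,0,0,0],[0,0,0,0]]'
python3 -m inch '[[0.002,0,0,0],[0.002,0,0,0],[0,0,0,0]]'
python3 -m inch '[[0.001,0,0,0],[0,0,0,0],[0,0,0,0]]'
python3 - <<'E'
from tilt import *
o,im,d,P,Q,blue,s=tilt(); T=np.array(o["tool_pos"]);print(T)
im2,_=camera("side"); save("w7.png",np.hstack([cv2.resize(im[80:300,130:400],(390,318)),cv2.resize(im2[235:345,120:255],(390,318))]))
E
```

```text
time: 24.15
tool_pos: [0.4432, 0.4475, 0.1712]
tcp_rot: [0.134, 0.991, -0.0, -0.0]
wrist_force: [0.9, -0.3, 2.7]
gripper_width: 0.0171
grasp_force: 117.8
time: 24.52
tool_pos: [0.4405, 0.4483, 0.1713]
tcp_rot: [0.134, 0.991, -0.0, -0.0]
wrist_force: [1.4, -0.3, 1.9]
gripper_width: 0.0163
grasp_force: 117.8
time: 24.9
tool_pos: [0.4402, 0.4484, 0.1712]
tcp_rot: [0.134, 0.991, -0.0, 0.0]
wrist_force: [2.0, 0.3, -0.3]
gripper_width: 0.0169
grasp_force: 117.7
[0.44020166 0.44837299 0.17124729]
```

View pics/w7.png

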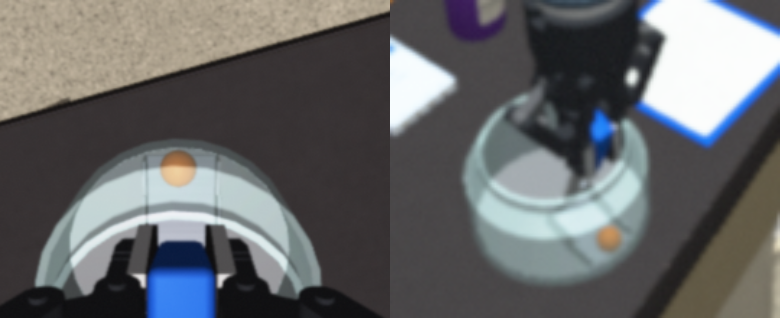

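```bash
python3 -m inch '[[0.0015,0,0,0],[0.001,0,0,0],[0,0,0,0]]'
python3 -m inch '[[0,0,0,0],[0,0,0,0],[0,0,0,0],[0,0,0,0]]' -0.585 30
```

```text
time: 25.38
tool_pos: [0.4393, 0.4486, 0.1713]
tcp_rot: [0.134, 0.991, -0.0, 0.001]
wrist_force: [5.6, -1.2, -1.2]
gripper_width: 0.0166
grasp_force: 117.3
time: 25.88
tool_pos: [0.4376, 0.449, 0.1712]
tcp_rot: [0.134, 0.991, -0.0, -0.0]
wrist_force: [1.3, -2.1, -1.2]
gripper_width: 0.0176
grasp_force: 18.3
```

```bash
python3 -m inch '[[-0.001,0,0.003,0],[-0.004,0,0,0],[-0.004,0,0,0],[-0.004,0,0,0],[0,0,0,0]]'
python3 - <<'E'
from tilt import *
o,im,d,P,Q,blue,s=tilt(); print(o["tool_pos"])
k=s&blue&(Q[...,2]<.04)&(np.abs(Q[...,1])<.007)
for a in range(-14,16,3):
    j=k&(Q[...,0]*1000>a)&(Q[...,0]*1000<a+3)
    if j.sum()>5: print(a,j.sum(),np.median(Q[j][:,2])*1000)
im2,_=camera("side"); save("w8.png",np.hstack([cv2.resize(im[80:300,130:400],(390,318)),cv2.resize(im2[235:345,120:255],(390,318))]))
E
```

```text
time: 26.5
tool_pos: [0.447, 0.4472, 0.1705]
tcp_rot: [0.134, 0.991, 0.0, -0.001]
wrist_force: [-2.7, -4.0, 11.9]
gripper_width: 0.0182
grasp_force: 19.5
[0.446956   0.4472449  0.17054595]
-5 218 22.07994444474648
-2 322 22.48909212600056
1 325 23.288963980008713
4 331 24.200674099038167
7 327 25.015032544450236
10 385 26.129276593802608
13 534 28.448501396755372
```

```bash
cat > ck.py <<'E'
from tilt import *
from scipy.spatial.transform import Rotation as R
o,im,d,P,Q,blue,s=tilt(); T=np.array(o["tool_pos"]); print(T.round(4), "s=",round(float(np.hypot(T[0]-.4889,T[1]-.4342))*1000,1))
k=s&blue&(Q[...,2]<.035)&(np.abs(Q[...,1])<.007)&(Q[...,0]>-.004)&(Q[...,0]<.012); p=np.polyfit(Q[k][:,0],Q[k][:,2],1); print("tilt~",np.degrees(np.arctan(p[0]))+1.4)
M=R.from_quat(o["tcp_rot"]).as_matrix(); C=world("wrist",0,0,0)
for c in("wrist","side"):
    if c=="side": im,d=camera("side")
    hsv=cv2.cvtColor(im,cv2.COLOR_RGB2HSV); m=((hsv[...,0]<20)&(hsv[...,1]>70)&(hsv[...,2]>100)).astype(np.uint8)
    n,l,st,ce=cv2.connectedComponentsWithStats(m)
    C=world(c,0,0,0)
    for i in range(1,n):
        if 12<st[i,4]<700:
            r=world(c,*ce[i],1.)-C; b=C+r*(.016-C[2])/r[2]; q=(b-T)@M*1000
            if abs(q[0])<80 and abs(q[1])<60: print(c,"ball?",st[i,4],ce[i].round(0),b.round(3),"tool mm",q.round(0))
E
python3 ck.py
python3 -m inch '[[-0.001,0,0.003,0],[-0.004,0,0,0],[-0.004,0,0,0],[-0.004,0,0,0],[0,0,0,0]]'
python3 ck.py
```

```text
[0.4469 0.4473 0.1706] s= 43.9
tilt~ 17.0046790632729
wrist ball? 371 [252. 199.] [0.442 0.447 0.016] tool mm [  4.  -2. 155.]
side ball? 38 [192. 315.] [0.442 0.447 0.016] tool mm [  5.  -2. 155.]
time: 27.32
tool_pos: [0.4577, 0.4444, 0.1686]
tcp_rot: [0.134, 0.991, 0.0, -0.0]
wrist_force: [-2.1, -3.9, 13.4]
gripper_width: 0.0177
grasp_force: 19.3
[0.4577 0.4444 0.1686] s= 32.8
tilt~ 19.987267074021723
wrist ball? 172 [255. 194.] [0.45  0.447 0.016] tool mm [  8.  -0. 153.]
wrist ball? 162 [254. 206.] [0.459 0.444 0.016] tool mm [ -1.  -1. 153.]
side ball? 17 [190. 314.] [0.448 0.448 0.016] tool mm [ 10.   1. 153.]
```

```bash
python3 -m inch '[[0,0,-0.003,0],[0,0,0,0],[0,0,0,0]]'
python3 ck.py
```

```text
time: 27.8
tool_pos: [0.4577, 0.4438, 0.1688]
tcp_rot: [0.134, 0.991, 0.0, -0.0]
wrist_force: [-0.0, 0.7, -0.7]
gripper_width: 0.0177
grasp_force: 16.8
[0.4577 0.4438 0.1688] s= 32.6
tilt~ 20.15021342622475
wrist ball? 162 [255. 194.] [0.45  0.446 0.016] tool mm [  8.   0. 153.]
wrist ball? 171 [255. 206.] [0.459 0.443 0.016] tool mm [ -1.  -0. 153.]
side ball? 14 [190. 314.] [0.448 0.448 0.016] tool mm [ 10.   1. 153.]
```

```bash
python3 -m inch '[[-0.0005,0,0,0],[-0.001,0,0,0],[-0.0015,0,0,0],[-0.002,0,0,0],[-0.002,0,0,0],[-0.002,0,0,0],[-0.002,0,0,0],[-0.0015,0,0,0],[-0.001,0,0,0],[-0.0005,0,0,0]]'
python3 ck.py
```

```text
time: 29.15
tool_pos: [0.469, 0.4406, 0.169]
tcp_rot: [0.134, 0.991, -0.0, -0.0]
wrist_force: [-0.3, -0.1, -0.8]
gripper_width: 0.0178
grasp_force: 16.6
[0.469  0.4406 0.169 ] s= 20.9
tilt~ 19.572768088119137
wrist ball? 505 [255. 199.] [0.465 0.442 0.016] tool mm [  4.  -0. 153.]
```

```bash
python3 -m inch '[[-0.0005,0,0,0],[-0.001,0,0,0],[-0.002,0,0,0],[-0.003,0,0,0],[-0.004,0,0,0],[-0.004,0,0,0],[-0.004,0,0,0],[-0.003,0,0,0],[-0.002,0,0,0],[-0.001,0,0,0]]'
python3 -m inch '[[-0.001,0,0,0],[-0.002,0,0,0],[-0.003,0,0,0],[-0.003,0,0,0],[-0.003,0,0,0],[-0.002,0,0,0],[-0.002,0,0,0],[-0.001,0,0,0],[-0.001,0,0,0]]'
python3 ck.py
```

```text
time: 30.5
tool_pos: [0.4879, 0.4353, 0.169]
tcp_rot: [0.134, 0.991, -0.0, -0.0]
wrist_force: [-0.6, 0.1, -1.5]
gripper_width: 0.0176
grasp_force: 16.6
time: 31.62
tool_pos: [0.5017, 0.4315, 0.169]
tcp_rot: [0.134, 0.991, -0.0, -0.0]
wrist_force: [0.9, -0.3, -0.7]
gripper_width: 0.0176
grasp_force: 16.6
[0.5017 0.4315 0.169 ] s= 13.1
tilt~ 21.32370225439728
wrist ball? 505 [255. 199.] [0.498 0.433 0.016] tool mm [  4.  -0. 153.]
side ball? 50 [175. 301.] [0.498 0.431 0.016] tool mm [  4.  -2. 153.]
```

```bash
python3 -m inch '[[-0.001,0,0,0],[-0.002,0,0,0],[-0.003,0,0,0],[-0.003,0,0,0],[-0.003,0,0,0],[-0.003,0,0,0],[-0.003,0,0,0],[-0.003,0,0,0],[-0.002,0,0,0],[-0.001,0,0,0]]'
python3 ck.py
```

```text
time: 32.98
tool_pos: [0.5204, 0.4264, 0.169]
tcp_rot: [0.134, 0.991, -0.0, 0.0]
wrist_force: [-0.3, 0.0, -2.0]
gripper_width: 0.0179
grasp_force: 16.6
[0.5204 0.4264 0.169 ] s= 32.4
tilt~ 19.57562518945196
wrist ball? 505 [255. 199.] [0.516 0.427 0.016] tool mm [  4.  -0. 153.]
side ball? 56 [170. 297.] [0.515 0.427 0.016] tool mm [  5.  -1. 153.]
```

```bash
cat > prof.py <<'E'
from tilt import *
from scipy.optimize import least_squares
o,im,d,P,Q,blue,s=tilt(); T=np.array(o["tool_pos"]); print(T.round(4))
g=s&~blue&(np.abs(Q[...,1])<.009)
for lo in range(-50,76,6):
    k=g&(Q[...,0]*1000>=lo)&(Q[...,0]*1000<lo+6)&(Q[...,2]>.1)
    if k.sum()>8: print(lo,k.sum(),np.percentile(Q[k][:,2]*1000,[10,50,90]).round(0))
k=s&blue; 
for lo in range(15,90,8):
    j=k&(Q[...,2]*1000>=lo)&(Q[...,2]*1000<lo+8)
    if j.sum()>8: print("blue z",lo,j.sum(),"x",np.percentile(Q[j][:,0]*1000,[2,50,98]).round(1))
for c in("wrist","side","scene"):
    if c!="wrist": im,d=camera(c); P=cloud(c,d)
    q=P[d>0]; q=q[(q[:,2]>.075)&(q[:,2]<.086)&(abs(np.hypot(q[:,0]-.489,q[:,1]-.4345)-.056)<.012)]
    f=lambda p: np.hypot(q[:,0]-p[0],q[:,1]-p[1])-p[2]
    print("rim",c,len(q),least_squares(f,[.49,.434,.056],loss="soft_l1",f_scale=.002).x if len(q)>20 else 0)
E
python3 prof.py
```

```text
[0.5203 0.4264 0.169 ]
-26 232 [140. 157. 159.]
-20 255 [129. 158. 159.]
-14 167 [159. 160. 161.]
-8 49 [147. 160. 161.]
-2 140 [143. 145. 148.]
4 199 [143. 145. 148.]
10 271 [146. 152. 162.]
16 173 [160. 161. 161.]
22 191 [159. 160. 164.]
28 183 [163. 164. 165.]
34 164 [163. 164. 165.]
40 181 [163. 164. 165.]
46 184 [163. 164. 165.]
52 184 [163. 164. 165.]
58 180 [163. 164. 165.]
64 191 [163. 164. 165.]
70 219 [163. 164. 165.]
blue z 15 1898 x [-6.5  1.3 10.9]
blue z 23 1033 x [ 1.3 11.7 13.5]
blue z 31 316 x [-1.5 11.6 12.6]
blue z 39 266 x [ 7.8 10.  11. ]
blue z 47 213 x [6.  8.5 9.4]
blue z 55 179 x [4.6 7.1 8. ]
blue z 63 150 x [3.  5.5 6.6]
blue z 71 125 x [2.4 4.  5.1]
blue z 79 17 x [2.8 3.1 3.6]
rim wrist 4858 [0.48809706 0.43411502 0.05510066]
rim side 321 [0.48563858 0.43409589 0.05575979]
rim scene 182 [0.48754969 0.43562601 0.05562896]
```

The tilt is in fact down to about 9° (the handle's front line), with the ball in the bowl's valley. I'll carry on pivoting against the far wall.

```bash
cat > ck2.py <<'E'
from tilt import *
o,im,d,P,Q,blue,s=tilt(); T=np.array(o["tool_pos"]); print(T.round(4))
X=[];Z=[]
for lo in range(26,76,4):
    j=s&blue&(Q[...,2]*1000>=lo)&(Q[...,2]*1000<lo+4)
    if j.sum()>8: X.append(np.percentile(Q[j][:,0]*1000,90)); Z.append(lo+2)
print("tilt",np.degrees(np.arctan(-np.polyfit(Z,X,1)[0])).round(1))
g=s&~blue&(np.abs(Q[...,1])<.009)
print([(lo,np.percentile(Q[k][:,2]*1000,50).round(0)) for lo in range(-32,52,6) for k in [g&(Q[...,0]*1000>=lo)&(Q[...,0]*1000<lo+6)&(Q[...,2]>.1)] if k.sum()>8])
hsv=cv2.cvtColor(im,cv2.COLOR_RGB2HSV); m=(hsv[...,0]<20)&(hsv[...,1]>70)&(hsv[...,2]>100)&(np.hypot(Q[...,0],Q[...,1])<.07)&(Q[...,2]>.1)
print("ball",m.sum(),np.median(Q[m],0).round(3)*1000 if m.any() else 0)
E
python3 -m inch '[[-0.001,0,0,0],[-0.002,0,0,0],[-0.003,0,0,0],[-0.003,0,0,0],[-0.002,0,0,0],[-0.001,0,0,0],[0,0,0,0]]'
python3 ck2.py
```

```text
time: 34.1
tool_pos: [0.5291, 0.424, 0.1689]
tcp_rot: [0.134, 0.991, -0.0, -0.0]
wrist_force: [-4.5, -0.7, -0.4]
gripper_width: 0.018
grasp_force: 16.8
[0.5291 0.424  0.1689]
tilt 6.2
[(-26, np.float64(154.0)), (-20, np.float64(155.0)), (-14, np.float64(140.0)), (-8, np.float64(160.0)), (-2, np.float64(161.0)), (4, np.float64(145.0)), (10, np.float64(143.0)), (16, np.float64(146.0)), (22, np.float64(159.0)), (28, np.float64(158.0)), (34, np.float64(158.0)), (40, np.float64(164.0)), (46, np.float64(164.0))]
ball 514 [ 15.   0. 145.]
```

```bash
python3 -m inch '[[-0.001,0,0,0],[-0.002,0,0,0],[-0.003,0,0,0],[-0.003,0,0,0],[-0.002,0,0,0],[-0.001,0,0,0],[0,0,0,0]]'
python3 ck2.py
```

```text
time: 35.02
tool_pos: [0.5389, 0.4214, 0.1691]
tcp_rot: [0.134, 0.991, 0.0, -0.0]
wrist_force: [-4.5, -0.4, 1.3]
gripper_width: 0.0177
grasp_force: 17.1
[0.5389 0.4214 0.1691]
tilt -4.4
[(-14, np.float64(161.0)), (-8, np.float64(164.0)), (-2, np.float64(140.0)), (4, np.float64(134.0)), (10, np.float64(159.0)), (16, np.float64(143.0)), (22, np.float64(140.0)), (28, np.float64(141.0)), (34, np.float64(156.0)), (40, np.float64(154.0)), (46, np.float64(152.0))]
ball 561 [ 29.   0. 141.]
```

```bash
python3 -m inch '[[0.002,0,0,0],[0.004,0,0,0],[0.004,0,0,0],[0.002,0,0,0],[0,0,0.001,0],[0,0,0,0],[0,0,0,0]]'
python3 ck2.py
```

```text
time: 35.95
tool_pos: [0.5296, 0.4238, 0.1682]
tcp_rot: [0.134, 0.991, -0.0, 0.0]
wrist_force: [-0.9, -0.1, -1.9]
gripper_width: 0.0175
grasp_force: 16.7
[0.5296 0.4238 0.1682]
tilt -4.3
[(-20, np.float64(163.0)), (-14, np.float64(163.0)), (-8, np.float64(163.0)), (-2, np.float64(139.0)), (4, np.float64(127.0)), (10, np.float64(141.0)), (16, np.float64(141.0)), (22, np.float64(158.0)), (28, np.float64(158.0)), (34, np.float64(157.0)), (40, np.float64(154.0)), (46, np.float64(152.0))]
ball 560 [ 17.   1. 142.]
```

```bash
python3 -m inch '[[0,0,0.001,0],[0,0,0.001,0],[0,0,0.001,0],[0,0,0,0],[0,0,0,0]]'
python3 -m inch '[[0,0,0.001,0],[0,0,0,0],[0,0,0,0]]'
```

```text
time: 36.62
tool_pos: [0.5295, 0.4239, 0.1658]
tcp_rot: [0.134, 0.991, -0.0, -0.0]
wrist_force: [0.4, 0.4, -1.6]
gripper_width: 0.0176
grasp_force: 16.7
time: 37.0
tool_pos: [0.5296, 0.424, 0.1656]
tcp_rot: [0.134, 0.991, 0.0, 0.0]
wrist_force: [-1.6, -1.7, 5.4]
gripper_width: 0.018
grasp_force: 17.6
```

```bash
python3 -m inch '[[0,0,0,0],[0,0,0,0],[0,0,0,0]]' -0.5 60
python3 ck2.py
python3 -m inch '[[0,0,0,0],[0,0,0,0],[0,0,0,0]]' -1 60
python3 -m inch '[[0,0,0,0],[0,0,0,0],[0,0,0,0]]' -1 120
python3 ck2.py
```

```text
time: 37.38
tool_pos: [0.5294, 0.4239, 0.1648]
tcp_rot: [0.134, 0.991, -0.0, -0.0]
wrist_force: [0.3, -0.4, -0.3]
gripper_width: 0.0218
grasp_force: 0.0
[0.5294 0.4239 0.1648]
tilt -0.2
[(-14, np.float64(160.0)), (-8, np.float64(160.0)), (4, np.float64(136.0)), (10, np.float64(142.0)), (16, np.float64(140.0)), (22, np.float64(142.0)), (28, np.float64(158.0)), (34, np.float64(158.0)), (40, np.float64(156.0)), (46, np.float64(154.0))]
ball 548 [ 22.   1. 142.]
time: 37.8
tool_pos: [0.5295, 0.424, 0.165]
tcp_rot: [0.134, 0.991, 0.0, 0.0]
wrist_force: [-0.1, 0.0, -0.2]
gripper_width: 0.0173
grasp_force: 58.7
time: 38.17
tool_pos: [0.5296, 0.424, 0.1651]
tcp_rot: [0.134, 0.991, 0.0, 0.0]
wrist_force: [0.4, 0.3, 1.7]
gripper_width: 0.0168
grasp_force: 117.0
[0.5296 0.424  0.1651]
tilt -0.1
[(-8, np.float64(160.0)), (4, np.float64(138.0)), (10, np.float64(143.0)), (16, np.float64(141.0)), (22, np.float64(143.0)), (28, np.float64(159.0)), (34, np.float64(159.0)), (40, np.float64(157.0)), (46, np.float64(154.0))]
ball 547 [ 22.   0. 142.]
```

```bash
python3 -m inch '[[0,0,-0.002,0],[0,0,-0.004,0],[0.004,0,0,0],[0.008,0,0,0],[0.008,0,0,0],[0.003,0,0,0],[0,0,-0.005,0],[0,0,-0.01,0],[0,0,-0.015,0],[0,0,-0.02,0]]'
python3 -m inch '[[0,0,-0.02,0],[0,0,-0.02,0],[0,0,-0.02,0],[0,0,-0.015,0],[0,0,-0.01,0],[0,0,-0.005,0],[0,0,0,0]]'
python3 ck2.py
```

```text
time: 39.48
tool_pos: [0.5119, 0.4287, 0.2109]
tcp_rot: [0.134, 0.991, 0.0, 0.0]
wrist_force: [-0.6, 0.6, -2.6]
gripper_width: 0.0166
grasp_force: 117.0
time: 40.35
tool_pos: [0.5117, 0.4287, 0.2817]
tcp_rot: [0.134, 0.991, -0.0, -0.0]
wrist_force: [0.6, -0.6, -1.3]
gripper_width: 0.0165
grasp_force: 117.0
[0.5117 0.4287 0.2817]
tilt -0.1
[(4, np.float64(138.0)), (10, np.float64(143.0)), (16, np.float64(141.0)), (22, np.float64(143.0)), (28, np.float64(159.0)), (34, np.float64(159.0)), (40, np.float64(157.0)), (46, np.float64(155.0))]
ball 549 [ 22.   1. 142.]
```

```bash
python3 -m inch '[[-0.002,-0.01,0,0],[-0.005,-0.025,0,0],[-0.008,-0.04,0,0],[-0.009,-0.045,0,0],[-0.009,-0.045,0,0],[-0.007,-0.035,0,0],[-0.005,-0.025,0,0],[-0.003,-0.015,0,0],[0,0,0,0]]'
python3 -m inch '[[0,0,0.01,0],[0,0,0.02,0],[0,0,0.03,0],[0,0,0.03,0],[0,0,0.025,0],[0,0,0.015,0],[0,0,0.007,0],[0,0,0,0],[0,0,0,0]]'
python3 ck2.py
```

```text
time: 41.52
tool_pos: [0.4979, 0.2326, 0.2816]
tcp_rot: [0.135, 0.991, -0.0, -0.0]
wrist_force: [0.2, -0.0, -1.9]
gripper_width: 0.0165
grasp_force: 117.2
time: 42.65
tool_pos: [0.4982, 0.2337, 0.1728]
tcp_rot: [0.134, 0.991, 0.0, 0.0]
wrist_force: [-1.6, 0.3, -1.2]
gripper_width: 0.0163
grasp_force: 117.2
[0.4982 0.2337 0.1728]
tilt -0.1
[(-14, np.float64(169.0)), (-8, np.float64(169.0)), (4, np.float64(138.0)), (10, np.float64(158.0)), (16, np.float64(144.0)), (22, np.float64(158.0)), (28, np.float64(159.0)), (34, np.float64(159.0)), (40, np.float64(156.0)), (46, np.float64(154.0))]
ball 561 [ 20.  -9. 142.]
```

```bash
python3 -m inch '[[0,0,0.004,0],[0,0,0.003,0],[0,0,0.002,0],[0,0,0,0],[0,0,0,0]]'
python3 -m inch '[[0,0,0.001,0],[0,0,0,0],[0,0,0,0]]'
```

```text
time: 43.32
tool_pos: [0.4978, 0.2335, 0.165]
tcp_rot: [0.134, 0.991, 0.0, 0.0]
wrist_force: [0.3, -0.5, -2.3]
gripper_width: 0.0164
grasp_force: 117.2
time: 43.7
tool_pos: [0.4978, 0.2335, 0.1642]
tcp_rot: [0.134, 0.991, 0.0, -0.0]
wrist_force: [0.3, 0.0, -1.8]
gripper_width: 0.0166
grasp_force: 117.2
```

```bash
python3 -m inch '[[0,0,0.001,0],[0,0,0,0],[0,0,0,0]]'
```

```text
time: 44.08
tool_pos: [0.498, 0.2336, 0.164]
tcp_rot: [0.134, 0.991, -0.0, 0.0]
wrist_force: [-1.5, -2.7, 4.8]
gripper_width: 0.0166
grasp_force: 118.4
```

Contact. Releasing gently, then withdrawing.

```bash
python3 -m inch '[[0,0,0,0],[0,0,0,0],[0,0,0,0]]' -0.5 40
python3 -m inch '[[0,0,0,0],[0,0,0,0],[0,0,0,0],[0,0,-0.01,0],[0,0,-0.03,0],[0,0,-0.04,0],[0,0,-0.05,0],[0,0,-0.03,0],[0,0,0,0],[0,0,0,0]]' 0.5
python3 - <<'E'
from h import *
print(sensors.get_obs()["tool_pos"])
im,d=camera("wrist"); im2,_=camera("side")
print(spotter.boxes_of("ball","wrist")[:2])
save("f.png",np.hstack([cv2.resize(im,(440,330)),cv2.resize(im2[170:290,170:290],(330,330))]))
E
```

```text
time: 44.45
tool_pos: [0.4978, 0.2335, 0.1633]
tcp_rot: [0.134, 0.991, 0.0, -0.0]
wrist_force: [0.7, 0.2, 0.3]
gripper_width: 0.0213
grasp_force: 0.0
time: 45.7
tool_pos: [0.4976, 0.2332, 0.2915]
tcp_rot: [0.134, 0.991, -0.0, 0.0]
wrist_force: [-0.3, -0.2, -0.1]
gripper_width: 0.0642
grasp_force: 0.0
[0.49762552 0.23317581 0.29150449]
[{'rect': [239.7, 146.3, 258.8, 166.7], 'score': 0.8}]
```

View pics/f.png

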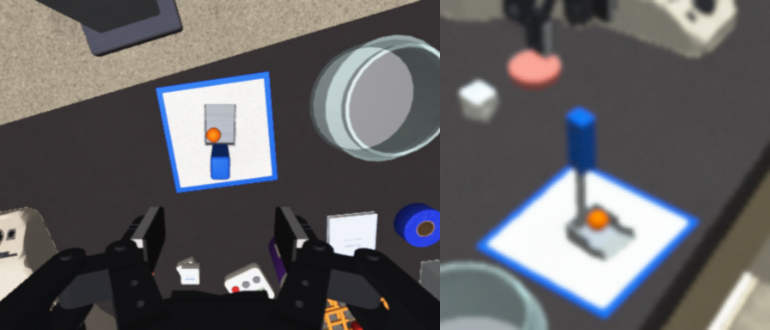

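The scoop stands upright on the pad with the ball in its bowl at (213,135), and the gripper is clear. Handing in.

```bash
python3 -c "
from station import ctrl
print(ctrl.finish_job())"
```

```text
the job is handed in; nothing more can be done
None
```

I handed the job in at about 46 s: the ball is out of the jar and in the scoop's bowl, and the scoop stands upright on the white pad with the gripper clear; the judge's result was not shown.

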